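# Weigh a cast bell on the sprung hook scale

### The job

Weigh the brass bell on the sprung hook scale, then put it with the weighed work: pick it up by its shank, hang it by its eye in the seat of the hook, and ease the weight over so that the hook neither drops nor springs back when you let go. Leave it hanging free until scale and bell have been quite still for at least a second, then lift it off as gently and set it softly down, upright, in the free half of the tray, leaving the scale empty and everything else on the bench where it is.

Things in the scene. Friction and masses are not known exactly. Their poses are not given: they have to be found in the camera images.
- bell: cast brass bell to be weighed, 156 mm tall, standing on its mouth (70 across). Origin: centre of the mouth, z up. Flared body 64 mm tall, on it an upright arched eye, on that a square shank. Same when turned half round. Its weight is not known beforehand (1.9 to 6.9 N)
- bell_eye (a point): highest point of the eye's opening, 114 mm above the mouth, to rest on the hook's seat. The eye is 8 mm round bar in the plane of the bell's y and z; its opening, looked through along the bell's x, is 32 mm wide and reaches from 66 to 114 mm above the mouth. Axes as the bell's
- bell_shank (a point): point to grip: middle of the square shank (14 x 14 mm, 120 to 156 mm above the mouth), 140 mm above the mouth. Gripped here with the fingers closing along the bell's y, the eye stays free for the hook. Axes as the bell's
- scale: sprung hook scale, fixed to the bench. Origin on the bench plumb below the hook's seat; the hook reaches out along the scale's -x, its tip towards the robot. Green base plate 14 thick, from x -50 to 170 and y -50 to 80 mm; column 24 x 50, 314 mm tall, its front face at x +118, centred at y +50 mm, so that it stands behind and beside the hook
- hook_seat (a point): lowest point of the hook's upper surface, where the eye must rest; moves with the hook, 235 mm above the bench when empty. Axes as the scale's. Hook of 8 mm round bar: its front turns up to an open tip 28 mm before the seat (-x) and 14 mm above it; behind, it rises 12 mm within 50 mm, then runs level and bends to +y to the column. The eye goes on over the tip from the front
- hook (a joint): how far the hook is drawn down (m): 0 empty, at its upper stop, 0.1 at the lower stop. Spring 100 N/m, little damping: the bell's weight draws it 20 to 69 mm down; a bell let go before the hook bears its whole weight, or pushed beyond that, makes it bounce. The movement is delicate: never to be run up or down faster than 80 mm/s
- tray: copper tray for weighed work, 240 (x) x 130 (y) x 22 tall, walls 4 mm, floor 5 mm thick; origin: centre of its underside
- tray_free (a point): middle of the free half of the tray, on its floor (55 mm from the tray's centre along its -x). Axes as the tray's
- pot: small copper coffee pot, 68 mm wide, 55 mm tall, already standing in the far half of the tray; not to be disturbed; origin: centre of the underside
- hammer: hammer lying on the bench, 220 mm long; a bystander; origin: on its underside
- cup: open copper cup, 72 mm wide, 70 mm tall; a bystander; origin: centre of the underside
- weight: knobbed brass pan weight, 44 mm wide, 52 mm tall; a bystander; origin: centre of the underside
- driver: screwdriver lying on the bench, 200 mm; a bystander; origin: on its underside
- dish: shallow brass bowl, 110 mm wide, 30 mm tall; a bystander; origin: centre of the underside
- block: wooden block 90 x 50 x 40; a bystander; origin: centre of the underside
- collar: brass collar, 52 mm wide, 18 mm tall; a bystander; origin: centre of the underside
Mind the look-alikes: they are no part of the job. Leave any green or orange look-alike of the bell alone.

How it is judged:
On the way:
1. the bell hangs by its eye in the seat of the hook, let go, with scale and bell still for a second (contact force between bell and scale above 1.5 N and distance between bell_eye and hook_seat below 0.01 m and value of joint hook above 0.014 m and contact force between each of the fingers, the arm and bell below 0.05 N and contact force between each of the fingers, the arm and scale below 0.05 N and velocity of joint hook between -0.01 and 0.01 m/s and linear speed of bell below 0.03 m/s), for 1 s.
At the end, for the whole second after the job is handed in: The bell stands upright (within 0.08 rad) and still on the tray's floor (origin 0 to 9 mm above the tray's underside), its eye 0 to 90 mm from the tray's centre along the tray's -x and within 35 mm of its long middle line, let go; the hook is back at the top (within 3 mm) (x of bell_eye in the frame of tray between -0.09 and 0 m and y of bell_eye in the frame of tray between -0.035 and 0.035 m and z of bell in the frame of tray between 0 and 0.009 m and angle between bell's own z axis and vertical below 0.08 rad and linear speed of bell below 0.02 m/s and contact force between each of the fingers, the arm and bell below 0.05 N and value of joint hook below 0.003 m); the robot touches nothing.
It fails at once if the hook drops or springs back faster than 0.08 m/s (weight let go before it was taken over, or snatched off) (velocity of joint hook above 0.08 m/s or velocity of joint hook below -0.08 m/s).
It fails at once if bell and scale press on each other with more than 15 N (contact force between bell and scale above 15 N).
It fails at once if the bell is knocked or pressed on the tray with more than 40 N (contact force between bell and tray above 40 N).
It fails at once if a bystander or the tray is moved by more than 20 mm (distance of any of pot, hammer, cup, weight, driver, dish, block, collar, tray from where it was at the start of the episode above 0.02 m).
It also fails if it takes over 72 s, if anything falls off the work surface, if the arm or the gripper's body presses on something with over 40 N, if the wrist force passes 120 N, or if a joint passes its speed limit or range.

### The arm

A 6-joint arm with a two-finger parallel gripper is mounted at the origin on the work surface. World frame = base frame: x ahead of the robot, y to its left, z up, the work surface at z = 0. Lengths are in m, angles in rad, forces in N, time in s.
With the tool pointing down it reaches from about 0.15 to 0.775 m from the base axis. Payload 6.1 kg.
Tool frame: the origin (TCP) lies at the very end of the fingers, on their centre line; the grasp point (between the pads) lies 19 mm behind it; z points along the fingers, y is the line along which they close (so a half turn about z gives the same grasp; the last joint's range is limited). The gripper opens to 85 mm and grips with 20 to 120 N. Pads are 22 mm wide; open, the fingers measure 114 mm over their backs; the gripper's body (76 mm by 85 mm) begins 54 mm behind the grasp point. The pads swing forward as they close: fully open they stand 13 mm farther back than shut.
Start: joints at [1.298, 0.126, -0.04, 1.405, 0, 1.571], TCP at [0.141, 0.506, 0.231] pointing down, gripper open.
Joint ranges: [-2.72, 2.72], [-0.95, 1.95], [-1.27, 1.35], [-1.78, 2.02], [-1.46, 1.47], [-3.14, 3.14]. Speed limits (rad/s): [2.39, 2.39, 3.01, 3.14, 3.14, 3.14].

### API

Orientations are given as a unit quaternion [w, x, y, z].
In Python, from cell import arm, optics, ticket gives the robot as it stands. The module is installed in compiled form; this text tells all that it offers.
- The arm moves only by the tool arm_command, never from a script. Its argument "steps" is a list of rows, each a list of 2 entries, a list of its own where there are three numbers: the shift along the world's x, y, z in cm, then the turn about the world's z in rad. A call has 1 to 5 rows; each row is the pose to reach, as a shift and turn from the pose commanded when the call began; what a row does not reach only later rows make up. A row lasts 1/12 s, in which the tool goes at most 41.7 mm and 7.16 degrees, less where a joint would pass 70% of its speed; a pose out of reach is approached as far as the arm can. A call with a gripper value outside its range is refused whole. "hand" is the finger opening in cm, from 0 to 8.54, set as the call begins (left out, the last holds). The fingers move at their own pace and stop on an object; "newtons" is the grip in N (left out, the last holds). Time passes only in rows, so rows that repeat a pose let the fingers close. It gives the time, the measured TCP pose, the force, the opening and the grip force at its end, in the units of the state.
- arm.observe(): the state, without advancing time (a new reading comes with each control period).
- optics.grab_frame(name): name is "scene" or "top" or "wrist"; returns (picture, depth): 480x640x3 uint8, blue, green, red; 480x640 float32, m along the optical axis (not along the pixel's ray), 0 where there is no reading.
- optics.get_calibration(name): a dict with "fovy" (degrees; the focal length in pixels is half the picture's height over the tangent of half this angle, whatever the lens; pixels are square), "cx", "cy" (the principal point, pixels), "position" and "attitude" of the camera in the world. Camera axes: x right, y down, z forward; pixel columns grow to the right and rows downward; lengths in m; the calibration is good to about 2 mm. A picture is of the moment at which its call begins: read the wrist's pose just before it. get_calibration takes no time and is no camera call; for the wrist camera it gives the pose at the moment of the call.
- ticket.hand_in(): hands the job in; it is judged then, once.
The state is a dict: "time": time; "qpos": joint angles; "qd": joint speeds; "effort": joint torques, N m; "position": TCP position; "eef_rot": TCP orientation; "force": force on the tool from outside, world axes, zero at the start; "torque": the same for the moment, N m; "finger_gap": opening from 0.0 (shut) to 1.0 (fully open); "grasp_force": force on a finger pad.
Only numpy, scipy, OpenCV 4.12 (cv2) and the standard library are available. Lean on these libraries where they do the work, as an engineer would, in place of code of your own. Each camera call takes 0.05 s, during which the arm holds its last target. There are 200 camera calls.

## Working session

There is one attempt and no reset: what is moved stays moved. The work goes in short steps, Python scripts to look and compute and a tool call to move; the robot and the scene stay as the last step left them, time stands still between calls to the robot, and variables do not carry over. Pictures are saved under pics/ and viewed, at most 10 in all, crops included, and the job is handed in when it is done.

Besides the shell and the picture viewer there is one more tool, called after "Emit:" as a command line: name --argument value ..., lists and objects as JSON in quotes. arm_command: Moves the arm, as the interface text tells. Its arguments: {"type":"object","properties":{"steps":{"type":"array","items":{"type":"array"}},"hand":{"type":"number"},"newtons":{"type":"number"}},"required":["steps"]}

```bash
mkdir -p pics; cat > h.py <<'E'
import numpy as np,cv2
from scipy.spatial.transform import Rotation as R
from cell import arm,optics,ticket
def cal(n):
    c=optics.get_calibration(n);f=240/np.tan(np.radians(c['fovy'])/2)
    a=np.array(c['attitude'],float)
    M=a if a.shape==(3,3) else R.from_quat(a,scalar_first=True).as_matrix()
    return f,c['cx'],c['cy'],np.array(c['position']),M
def cloud(d,c):
    f,cx,cy,p,M=c;v,u=np.mgrid[:480,:640]
    P=np.stack([(u-cx)/f*d,(v-cy)/f*d,d],-1)
    return P@M.T+p
def snap(n,out=None):
    c=cal(n);im,d=optics.grab_frame(n)
    if out: cv2.imwrite('pics/'+out,im)
    return im,d,c
E
python3 - <<'E'
from h import *
for n in('scene','top'):
    im,d,c=snap(n,n+'0.png');np.savez(n,im=im,d=d);print(optics.get_calibration(n),(d>0).mean())
print(arm.observe())
E
```

```text
{'fovy': 47.70203468014037, 'cx': 319.46827326261456, 'cy': 229.33169283844887, 'position': array([1.23827847, 0.32695245, 1.21447385]), 'attitude': array([-0.14996722,  0.49950139,  0.81451839, -0.25410231])} 0.9959635416666667
{'fovy': 51.86121431604325, 'cx': 317.61920020515896, 'cy': 238.55842141132868, 'position': array([0.27863032, 0.01485457, 1.58704259]), 'attitude': array([ 0.07192898, -0.69322066,  0.7134301 , -0.07272431])} 0.9960286458333333
{'time': 0.1, 'qpos': array([ 1.29803664e+00,  1.26333642e-01, -4.05236492e-02,  1.40538360e+00,
       -1.24070592e-05,  1.57079336e+00]), 'qd': array([-0.00280154, -0.002351  ,  0.00142065,  0.00069533,  0.00029325,
        0.00014718]), 'effort': array([ 8.52264220e-04, -4.36901736e+01,  3.53604698e+01,  1.35273632e-02,
        3.88381568e-04,  5.86528458e-06]), 'position': array([0.14133426, 0.50523612, 0.23059139]), 'eef_rot': array([-9.20544508e-05,  1.35955963e-01,  9.90714618e-01, -7.16416309e-04]), 'force': array([-1.32610764, -0.25137295, -0.50804502]), 'torque': array([0.00730284, 0.01177129, 0.02180068]), 'grasp_force': 0.0, 'finger_gap': 1.0002853915519354}
```

View pics/scene0.png

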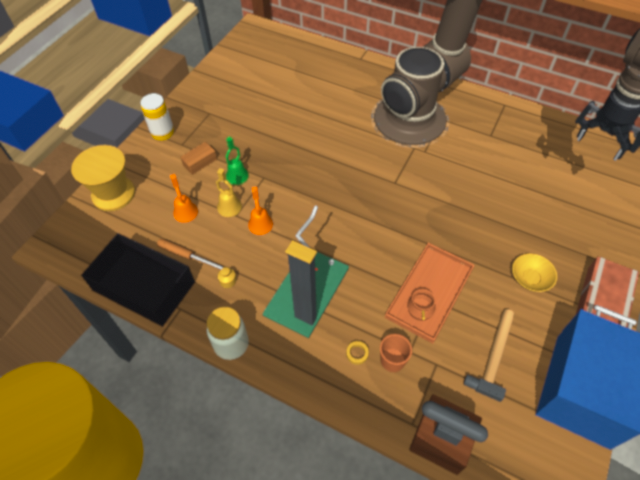

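View pics/top0.png

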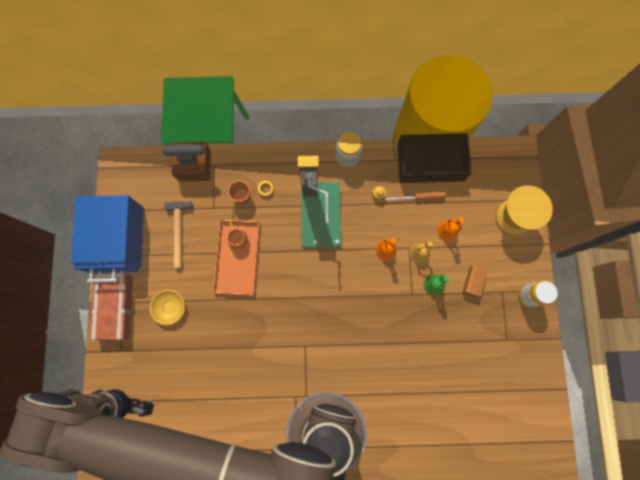

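The scene view shows the brass bell at about (229,195) between two orange copies and a green one. The scale is at (305,280) and the tray at (430,290) with the pot in its far half. In the top view the bell is at (421,252), the hook at (325,205) and the tray at (238,258).

```bash
cat > m.py <<'E'
from h import *
D={n:np.load(n+'.npz') for n in('scene','top')}
for n in D:
    im,d=D[n]['im'],D[n]['d'];P=cloud(d,cal(n));hsv=cv2.cvtColor(im,cv2.COLOR_BGR2HSV)
    print(n,'bench z',np.median(P[(P[...,2]<.02)&(P[...,2]>-.02)][:,2]))
    def reg(u0,u1,v0,v1):
        m=np.zeros((480,640),bool);m[v0:v1,u0:u1]=1;return m
    H,S,V=cv2.split(hsv)
    b={'scene':reg(212,245,165,220),'top':reg(405,435,236,266)}[n]
    m=b&(H>18)&(H<32)&(S>120)&(P[...,2]>.02)&(P[...,2]<.2)
    Q=P[m];print('bell n',len(Q),'zmax',Q[:,2].max())
    for z0,z1 in((.02,.06),(.066,.115),(.12,.15),(.145,.17)):
        q=Q[(Q[:,2]>z0)&(Q[:,2]<z1)]
        if len(q): print(z0,len(q),q.mean(0).round(4),q.min(0).round(3),q.max(0).round(3))
    # green base plate
    b={'scene':reg(255,355,245,340),'top':reg(290,350,175,255)}[n]
    m=b&(H>60)&(H<95)&(S>80)&(abs(P[...,2]-.014)<.01)
    q=P[m];r=cv2.minAreaRect(q[:,:2].astype(np.float32));print('base',len(q),r,q[:,2].mean(),cv2.boxPoints(r).round(3).tolist())
    # hook
    b={'scene':reg(290,330,195,250),'top':reg(300,340,180,235)}[n]
    m=b&(P[...,2]>.2)&(P[...,2]<.3)
    q=P[m];print('hook',len(q));print(q[np.argsort(q[:,0])][::max(1,len(q)//25)].round(3))
    # tray
    b={'scene':reg(375,480,235,350),'top':reg(205,268,210,305)}[n]
    m=b&((H<14))&(S>140)&(P[...,2]>.003)&(P[...,2]<.03)
    mm=cv2.morphologyEx(m.astype(np.uint8),cv2.MORPH_OPEN,np.ones((3,3)))>0
    q=P[mm];r=cv2.minAreaRect(q[:,:2].astype(np.float32));print('tray',len(q),r,cv2.boxPoints(r).round(3).tolist())
    t=P[b&(P[...,2]>.04)&(P[...,2]<.08)];print('pot',len(t),t.mean(0) if len(t) else 0)
E
python3 m.py
```

```text
scene bench z -0.001275517551524108
bell n 481 zmax 0.16089370380462498
0.02 251 [ 0.5621 -0.3129  0.0421] [ 0.53  -0.345  0.02 ] [ 0.581 -0.294  0.06 ]
0.066 92 [ 0.5533 -0.3187  0.0913] [ 0.546 -0.345  0.066] [ 0.566 -0.295  0.115]
0.12 49 [ 0.555  -0.3191  0.1358] [ 0.545 -0.33   0.121] [ 0.559 -0.313  0.15 ]
0.145 38 [ 0.5531 -0.3203  0.153 ] [ 0.545 -0.329  0.146] [ 0.561 -0.314  0.161]
base 2291 ((0.6892013549804688, -0.0032872185111045837), (0.1277708262205124, 0.22058609127998352), 89.2322998046875) 0.012580169197311955 [[0.578000009059906, -0.06599999964237213], [0.7990000247955322, -0.0689999982714653], [0.800000011920929, 0.05900000035762787], [0.5799999833106995, 0.06199999898672104]]
hook 182
[[ 0.602 -0.021  0.245]
 [ 0.606 -0.021  0.243]
 [ 0.61  -0.016  0.243]
 [ 0.614 -0.015  0.241]
 [ 0.617 -0.015  0.237]
 [ 0.62  -0.019  0.233]
 [ 0.624 -0.019  0.235]
 [ 0.63  -0.016  0.233]
 [ 0.635 -0.019  0.234]
 [ 0.64  -0.021  0.231]
 [ 0.647 -0.015  0.236]
 [ 0.651 -0.022  0.237]
 [ 0.657 -0.014  0.238]
 [ 0.662 -0.017  0.239]
 [ 0.666 -0.017  0.237]
 [ 0.673 -0.021  0.246]
 
[... 1540 characters left out ...]
  0.244]
 [ 0.674 -0.021  0.244]
 [ 0.68  -0.021  0.244]
 [ 0.685 -0.018  0.246]
 [ 0.689 -0.01   0.243]
 [ 0.693 -0.021  0.241]
 [ 0.695 -0.013  0.245]
 [ 0.698  0.004  0.244]
 [ 0.701  0.007  0.244]
 [ 0.704  0.004  0.246]
 [ 0.707  0.01   0.245]
 [ 0.71   0.027  0.248]
 [ 0.712  0.029  0.242]
 [ 0.716  0.029  0.245]
 [ 0.724  0.035  0.242]
 [ 0.73   0.035  0.24 ]]
tray 326 ((0.5534300804138184, 0.27420762181282043), (0.13337045907974243, 0.24076589941978455), 85.21314239501953) [[0.42800000309944153, 0.21799999475479126], [0.6679999828338623, 0.1979999989271164], [0.6790000200271606, 0.3310000002384186], [0.4390000104904175, 0.35100001096725464]]
pot 126 [0.61238026 0.26857127 0.05258253]
```

```bash
python3 - <<'E'
from h import *
a=np.load('scene.npz')['im'][150:240,165:280];b=np.load('top.npz')['im'][205:305,370:470]
c=np.load('top.npz')['im'][150:260,280:360]
s=lambda x:cv2.resize(x,(390,290),interpolation=cv2.INTER_CUBIC)
cv2.imwrite('pics/c1.png',np.vstack([np.hstack([s(a),s(b)]),np.hstack([s(c),s(np.load('scene.npz')['im'][190:350,255:365])])]))
E
```

```text
(no output)
```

View pics/c1.png

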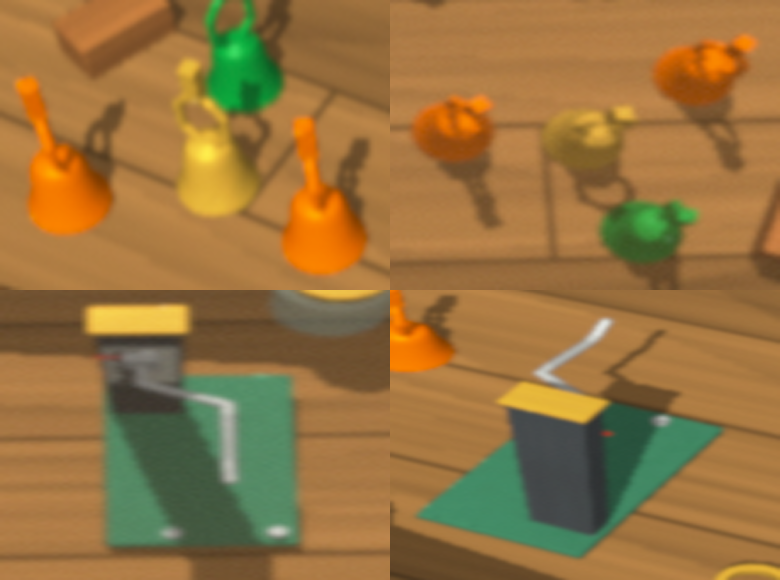

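The crops confirm that the brass bell stands clear of its copies, with the eye arch visible at about (190,105) in the upper left crop. The hook runs straight towards the robot. Next I move over the bell and look with the wrist camera.

Emit:
arm_command --steps '[[[1.6, -3.3, 0.3], 0.05], [[3.3, -6.6, 0.6], 0.1], [[4.9, -9.9, 0.8], 0.15], [[6.6, -13.2, 1.1], 0.2], [[8.2, -16.5, 1.4], 0.27]]' --hand 5

```text
time: 0.52
position: [0.2236, 0.3389, 0.2449]
eef_rot: [-0.0, -0.0, 1.0, -0.0]
force: [0.5, 0.2, 0.7]
finger_gap: 0.584
grasp_force: 0.0
```

Emit:
arm_command --steps '[[[1.6, -3.3, 0.3], 0], [[3.3, -6.6, 0.6], 0], [[4.9, -9.9, 0.8], 0], [[6.6, -13.2, 1.1], 0], [[8.2, -16.5, 1.4], 0]]'

```text
time: 0.93
position: [0.3056, 0.1738, 0.2593]
eef_rot: [0.0, 0.001, 1.0, -0.0]
force: [0.8, 0.5, -0.8]
finger_gap: 0.585
grasp_force: 0.0
```

Emit:
arm_command --steps '[[[1.6, -3.3, 0.3], 0], [[3.3, -6.6, 0.6], 0], [[4.9, -9.9, 0.8], 0], [[6.6, -13.2, 1.1], 0], [[8.2, -16.5, 1.4], 0]]'

```text
time: 1.35
position: [0.3876, 0.0086, 0.2733]
eef_rot: [0.0, 0.002, 1.0, 0.0]
force: [1.3, 1.3, -0.8]
finger_gap: 0.587
grasp_force: 0.0
```

Emit:
arm_command --steps '[[[1.6, -3.3, 0.3], 0], [[3.3, -6.6, 0.6], 0], [[4.9, -9.9, 0.8], 0], [[6.6, -13.2, 1.1], 0], [[8.2, -16.5, 1.4], 0]]'

```text
time: 1.77
position: [0.4697, -0.1564, 0.287]
eef_rot: [-0.0, 0.002, 1.0, 0.0]
force: [0.6, -0.1, 0.7]
finger_gap: 0.583
grasp_force: 0.0
```

Emit:
arm_command --steps '[[[1.6, -3.3, 0.3], 0], [[3.3, -6.6, 0.6], 0], [[4.9, -9.9, 0.8], 0], [[6.6, -13.2, 1.1], 0], [[8.2, -16.5, 1.4], 0]]'

```text
time: 2.18
position: [0.5518, -0.3212, 0.3007]
eef_rot: [-0.0, 0.002, 1.0, 0.0]
force: [1.0, 0.3, -0.2]
finger_gap: 0.586
grasp_force: 0.0
```

```bash
python3 - <<'E'
from h import *
im,d,c=snap('wrist','w1.png');np.savez('w1',im=im,d=d);np.save('w1c',np.array(c,dtype=object),allow_pickle=True)
s=arm.observe();print(s['time'],s['position'],s['eef_rot'],s['qpos'],c[3],c[4].round(2))
E
```

```text
2.2333 [ 0.5539973  -0.32653198  0.29772593] [-1.36228463e-03  3.01035916e-03  9.99994407e-01 -5.18196287e-04] [-0.53155432  0.38131168  0.43691286  1.62822766 -0.0022689  -0.52553151] [ 0.48011516 -0.32221476  0.44434661] [[ 0.    0.96  0.29]
 [ 1.   -0.   -0.  ]
 [ 0.    0.29 -0.96]]
```

View pics/w1.png

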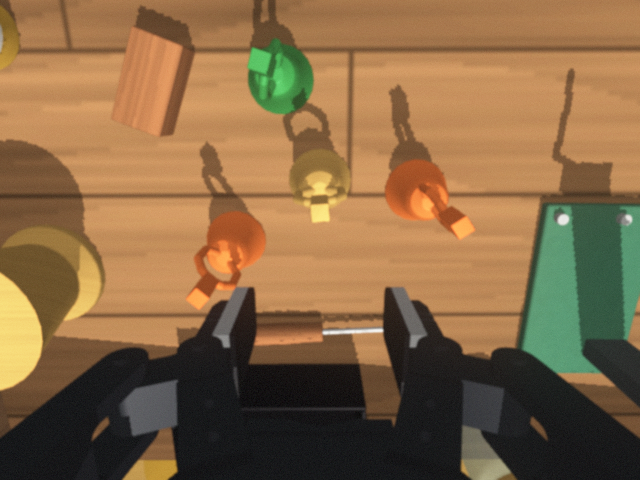

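The wrist view shows the brass bell at (320,185), its shank top at (319,208). The square shank looks almost aligned with the picture axes and the eye lies across. Now I measure it.

```bash
python3 - <<'E'
from h import *
z=np.load('w1.npz');c=np.load('w1c.npy',allow_pickle=True);im,d=z['im'],z['d'];P=cloud(d,tuple(c))
H,S,V=cv2.split(cv2.cvtColor(im,cv2.COLOR_BGR2HSV))
m=np.zeros((480,640),bool);m[140:232,280:360]=1
m&=(H>18)&(H<35)&(S>90)&(P[...,2]>.015)&(P[...,2]<.2)
Q=P[m]
for a,b in((.015,.04),(.04,.064),(.07,.09),(.09,.112),(.112,.12),(.125,.15),(.15,.165)):
    q=Q[(Q[:,2]>a)&(Q[:,2]<b)]
    if len(q)>3:print(a,len(q),q.mean(0).round(4),((q.min(0)+q.max(0))/2).round(4),np.ptp(q,0).round(3))
t=m&(P[...,2]>.15);q=P[t];r=cv2.minAreaRect(q[:,:2].astype(np.float32));print('top',r,np.median(q[:,2]))
# eye orientation
q=Q[(Q[:,2]>.072)&(Q[:,2]<.112)];k=q[:,:2]-q[:,:2].mean(0);print(np.linalg.svd(k,full_matrices=False)[1:])
# mouth circle: ray-cast lowest edge; body colour mask centroid x col
for n in('scene','top'):
    D=np.load(n+'.npz');P=cloud(D['d'],cal(n));H,S,V=cv2.split(cv2.cvtColor(D['im'],cv2.COLOR_BGR2HSV))
    b={'scene':(212,245,165,220),'top':(405,435,236,266)}[n]
    m=np.zeros((480,640),bool);m[b[2]:b[3],b[0]:b[1]]=1
    m&=(H>18)&(H<32)&(S>120)&(P[...,2]>.074)&(P[...,2]<.112);q=P[m];k=q[:,:2]-q[:,:2].mean(0);print(n,q.mean(0),np.linalg.svd(k,full_matrices=False)[2][0],np.ptp(q,0))
print(arm.observe()['position'])
E
```

```text
0.015 79 [ 0.535  -0.3175  0.0225] [ 0.5483 -0.322   0.027 ] [0.055 0.058 0.024]
0.04 356 [ 0.5406 -0.3224  0.0599] [ 0.5483 -0.3228  0.0523] [0.044 0.045 0.023]
0.07 66 [ 0.5504 -0.323   0.0735] [ 0.5497 -0.319   0.079 ] [0.009 0.04  0.018]
0.09 46 [ 0.5499 -0.3175  0.108 ] [ 0.5499 -0.3217  0.1017] [0.008 0.044 0.02 ]
0.112 122 [ 0.5502 -0.32    0.1169] [ 0.5499 -0.3217  0.1159] [0.009 0.034 0.008]
0.125 10 [ 0.5436 -0.3212  0.1393] [ 0.5436 -0.3223  0.1374] [0.001 0.014 0.025]
0.15 321 [ 0.5503 -0.3221  0.1568] [ 0.5505 -0.3222  0.1551] [0.014 0.014 0.008]
top ((0.5503857135772705, -0.32213887572288513), (0.014103300869464874, 0.013668781146407127), 4.481534957885742) 0.15675759124883898
(array([0.16085891, 0.01707621]), array([[-0.06189192,  0.99808286],
       [-0.99808286, -0.06189192]]))
scene [ 0.55297255 -0.31815365  0.09476248] [-0.09075936  0.99587285] [0.0130001  0.04965217 0.03740821]
top [ 0.55037541 -0.30953993  0.09650331] [ 0.09646995 -0.9953359 ] [0.00939766 0.04314115 0.03772689]
[ 0.5539973  -0.32653198  0.29772593]
```

Emit:
arm_command --steps '[[[0, 0, -1], 0.08], [[0, 0, -3], 0.08], [[0, 0, -6], 0.08], [[0, 0, -9], 0.08], [[0, 0, -9], 0.08]]'

```text
time: 2.65
position: [0.5485, -0.3177, 0.2038]
eef_rot: [-0.005, -0.039, 0.999, 0.003]
force: [0.1, -0.2, -1.5]
finger_gap: 0.583
grasp_force: 0.0
```

```bash
python3 - <<'E'
from h import *
for i in range(2):
    im,d,c=snap('wrist')
    s=arm.observe();print(s['time'],s['position'],R.from_quat(s['eef_rot'],scalar_first=True).as_matrix()[:2,1])
P=cloud(d,c);H,S,V=cv2.split(cv2.cvtColor(im,cv2.COLOR_BGR2HSV))
m=(H>18)&(H<35)&(S>90)&(P[...,2]>.15)&(P[...,2]<.165)&(abs(P[...,0]-.55)<.03)&(abs(P[...,1]+.322)<.03)
q=P[m];print(len(q),q.mean(0),cv2.minAreaRect(q[:,:2].astype(np.float32)))
m=(H>18)&(H<35)&(S>90)&(P[...,2]>.072)&(P[...,2]<.112)&(abs(P[...,0]-.55)<.03)&(abs(P[...,1]+.322)<.03)
q=P[m];k=q[:,:2]-q[:,:2].mean(0);print(len(q),q.mean(0),np.linalg.svd(k,full_matrices=False)[2][0])
E
```

```text
2.7 [ 0.54938404 -0.31816353  0.20748444] [-0.07705736  0.99701645]
2.75 [ 0.55059551 -0.3188026   0.21053411] [-0.07718314  0.99701523]
615 [ 0.55054862 -0.32217985  0.15682129] ((0.5506134629249573, -0.32216358184814453), (0.014158959500491619, 0.01331386249512434), 3.537428855895996)
149 [ 0.55026301 -0.32037769  0.09005547] [-0.08346613  0.99651061]
```

Emit:
arm_command --steps '[[[0, -0.25, -2], 0], [[0, -0.25, -4.5], 0], [[0, -0.25, -7], 0], [[0, -0.25, -8.6], 0], [[0, -0.25, -8.6], 0]]'

```text
time: 3.17
position: [0.5511, -0.3216, 0.1242]
eef_rot: [-0.001, -0.039, 0.999, 0.001]
force: [-0.0, 0.7, -0.8]
finger_gap: 0.583
grasp_force: 0.0
```

Emit:
arm_command --steps '[[[0, 0, 0], 0], [[0, 0, 0], 0], [[0, 0, 0], 0], [[0, 0, 0], 0], [[0, 0, 0], 0]]' --hand 0.5 --newtons 60

```text
time: 3.58
position: [0.5527, -0.3217, 0.128]
eef_rot: [0.002, -0.039, 0.999, -0.0]
force: [0.4, 2.5, 7.0]
finger_gap: 0.149
grasp_force: 59.2
```

Emit:
arm_command --steps '[[[0, 0, 0], 0], [[0, 0, 0], 0], [[0, 0, 0], 0], [[0, 0, 0.3], 0], [[0, 0, 1], 0]]'

```text
time: 4.0
position: [0.5508, -0.3217, 0.1348]
eef_rot: [-0.001, -0.039, 0.999, 0.0]
force: [-0.4, 1.1, -5.2]
finger_gap: 0.15
grasp_force: 58.5
```

Emit:
arm_command --steps '[[[0, 0, 0], 0], [[0, 0, 0], 0], [[0, 0, 0], 0], [[0, 0, 0], 0], [[0, 0, 0], 0]]'

```text
time: 4.42
position: [0.5512, -0.3219, 0.1348]
eef_rot: [-0.0, -0.039, 0.999, 0.0]
force: [0.1, 0.5, -4.6]
finger_gap: 0.149
grasp_force: 58.6
```

Emit:
arm_command --steps '[[[0, 0, 1.5], 0], [[0, 0, 4], 0], [[0, 0, 7], 0], [[0, 0, 10], 0], [[0, 0, 13], 0]]'

```text
time: 4.83
position: [0.5511, -0.3218, 0.2663]
eef_rot: [-0.0, -0.039, 0.999, 0.0]
force: [1.5, -1.5, -4.7]
finger_gap: 0.152
grasp_force: 58.9
```

Emit:
arm_command --steps '[[[0, 0, 2], -0.02], [[-0.3, 1, 3.5], -0.04], [[-0.5, 3.5, 3.5], -0.06], [[-0.8, 6.5, 3.5], -0.08], [[-1, 9.5, 3.5], -0.095]]'

```text
time: 5.25
position: [0.5412, -0.2265, 0.3002]
eef_rot: [0.0, 0.01, 1.0, -0.0]
force: [0.8, -0.0, -4.1]
finger_gap: 0.148
grasp_force: 59.0
```

Emit:
arm_command --steps '[[[0, 3, 0], 0], [[0, 6, 0], 0], [[0, 9, 0], 0], [[0, 12, 0], 0], [[0, 15, 0], 0]]'

```text
time: 5.67
position: [0.5411, -0.0756, 0.3003]
eef_rot: [0.0, 0.009, 1.0, -0.0]
force: [1.0, -0.9, -5.4]
finger_gap: 0.15
grasp_force: 59.0
```

Emit:
arm_command --steps '[[[0, 2.5, 0], 0], [[0, 4.5, 0], 0], [[0, 5.8, -0.5], 0], [[0, 5.8, -1.5], 0], [[0, 5.8, -2], 0]]'

```text
time: 6.08
position: [0.5412, -0.0183, 0.2791]
eef_rot: [-0.0, 0.008, 1.0, -0.0]
force: [0.2, 0.1, -5.2]
finger_gap: 0.15
grasp_force: 59.0
```

Emit:
arm_command --steps '[[[0, 0, 0], 0], [[0, 0, 0], 0], [[0, 0, 0], 0], [[0, 0, 0], 0], [[0, 0, 0], 0]]'

```text
time: 6.5
position: [0.5416, -0.0194, 0.2807]
eef_rot: [0.0, 0.009, 1.0, -0.0]
force: [-0.1, 0.4, -4.7]
finger_gap: 0.149
grasp_force: 59.0
```

```bash
python3 - <<'E'
from h import *
s=arm.observe();print(s['time'],s['position'],s['force'],R.from_quat(s['eef_rot'],scalar_first=True).as_matrix()[:2,1])
A=[]
for n in('scene','top','wrist'):
    im,d,c=snap(n);np.savez('h_'+n,im=im,d=d);A.append(im);P=cloud(d,c)
    H,S,V=cv2.split(cv2.cvtColor(im,cv2.COLOR_BGR2HSV))
    near=(abs(P[...,0]-.54)<.05)&(abs(P[...,1]+.018)<.05)
    m=near&(H>18)&(H<35)&(S>90)&(P[...,2]>.12)&(P[...,2]<.4);q=P[m]
    print(n,'bell',len(q),np.percentile(q[:,2],[1,99]) if len(q) else '')
    for a in np.arange(.14,.34,.02):
        k=q[(q[:,2]>a)&(q[:,2]<a+.02)]
        if len(k)>3:print(a.round(2),len(k),((k.min(0)+k.max(0))/2).round(4),np.ptp(k,0).round(3))
    m=(P[...,2]>.215)&(P[...,2]<.265)&(P[...,0]>.592)&(P[...,0]<.70)&(abs(P[...,1]+.018)<.02)&(S<80)
    k=P[m];print('hook',len(k))
    if len(k):
        for a in np.arange(.595,.70,.012):
            j=k[(k[:,0]>=a)&(k[:,0]<a+.012)]
            if len(j):print(len(j),j.mean(0).round(4),j[:,2].max().round(4))
im=A[0][170:290,250:370];cv2.imwrite('pics/h1.png',np.hstack([cv2.resize(im,(400,400),interpolation=2),cv2.resize(A[2],(400,400))]))
E
```

```text
6.5 [ 0.54161656 -0.01942502  0.28067651] [-0.09401512  0.4106438  -4.67293663] [0.01863678 0.99982632]
scene bell 827 [0.15260615 0.31563135]
0.14 76 [ 0.5458 -0.0116  0.1538] [0.059 0.052 0.012]
0.16 204 [ 0.5441 -0.0174  0.17  ] [0.061 0.059 0.02 ]
0.18 125 [ 0.5469 -0.0178  0.1899] [0.038 0.047 0.02 ]
0.2 222 [ 0.545 -0.018  0.21 ] [0.041 0.044 0.02 ]
0.22 50 [ 0.5409 -0.0187  0.23  ] [0.01  0.047 0.02 ]
0.24 39 [ 0.5414 -0.0191  0.2508] [0.008 0.046 0.017]
0.26 38 [ 0.5417 -0.0186  0.2696] [0.011 0.038 0.019]
0.28 31 [ 0.5493 -0.0178  0.2898] [0.009 0.02  0.02 ]
0.3 34 [ 0.5431 -0.021   0.3083] [0.018 0.015 0.015]
0.32 8 [ 0.5548 -0.011   0.3303] [0.005 0.003 0.013]
hook 160
8 [ 0.6043 -0.0176  0.2455] 0.2488
23 [ 0.6123 -0.0179  0.2406] 0.2494
21 [ 0.6243 -0.0179  0.2336] 0.2374
15 [ 0.6376 -0.0177  0.2343] 0.2384
15 [ 0.6498 -0.0185  0.2378] 0.2404
16 [ 0.6616 -0.018   0.2406] 0.2454
16 [ 0.6747 -0.018   0.245 ] 0.2482
21 [ 0.6859 -0.0176  0.2448] 0.2485
25 [ 0.6949 -0.0083  0.2446] 0.2475
top bell 0 
hook 0
wrist bell 5761 [0.16135038 0.31051113]
0.14 14 [ 0.532  -0.0192  0.1595] [0.053 0.067 0.001]
0.16 495 [ 0.5314 -0.019   0.17  ] [0.051 0.066 0.02 ]
0.18 148 [ 0.5272 -0.0195  0.19  ] [0.026 0.049 0.02 ]
0.2 2721 [ 0.5389 -0.0197  0.2101] [0.045 0.046 0.02 ]
0.22 407 [ 0.5391 -0.0195  0.23  ] [0.008 0.045 0.02 ]
0.24 214 [ 0.5383 -0.0199  0.2502] [0.007 0.047 0.02 ]
0.26 350 [ 0.5374 -0.0199  0.27  ] [0.011 0.041 0.02 ]
0.28 99 [ 0.5339 -0.0206  0.2899] [0.004 0.038 0.02 ]
0.3 1296 [ 0.5411 -0.0201  0.3097] [0.018 0.014 0.019]
0.32 14 [ 0.5309 -0.0196  0.3309] [0.005 0.086 0.013]
hook 739
197 [ 0.6021 -0.0186  0.2479] 0.2505
90 [ 0.613  -0.019   0.2417] 0.2474
221 [ 0.6254 -0.0191  0.2356] 0.2382
230 [ 0.6362 -0.019   0.2368] 0.2396
1 [ 0.6431 -0.0226  0.2364] 0.2364
```

View pics/h1.png

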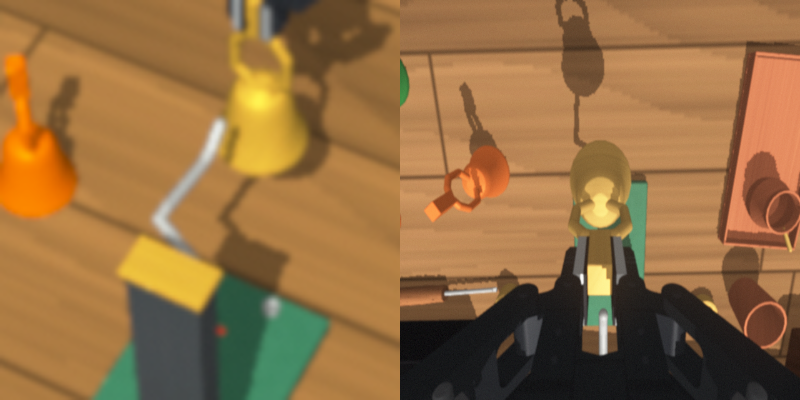

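The crop shows the bell hanging upright in front of the hook tip, and from the wrist camera (right) the hook at (603,320) lines up with the eye. I shift y by +0.8 mm, lower 5 mm and thread it on.

Emit:
arm_command --steps '[[[0.3, 0.08, -0.2], 0], [[1.2, 0.08, -0.5], 0], [[2.6, 0.08, -0.5], 0], [[4, 0.08, -0.5], 0], [[5.4, 0.08, -0.5], 0]]'

```text
time: 7.07
position: [0.5967, -0.0181, 0.2748]
eef_rot: [0.0, 0.009, 1.0, -0.0]
force: [-0.6, 0.2, -5.6]
finger_gap: 0.148
grasp_force: 59.0
```

Emit:
arm_command --steps '[[[1.2, 0, 0], 0], [[2.3, 0, 0], 0], [[3, 0, 0], 0], [[3.4, 0, 0], 0], [[3.4, 0, 0], 0]]'

```text
time: 7.48
position: [0.6303, -0.0181, 0.2744]
eef_rot: [-0.0, 0.009, 1.0, 0.0]
force: [0.7, 0.4, -5.9]
finger_gap: 0.153
grasp_force: 59.0
```

```bash
cat > look.py <<'E'
from h import *
import sys
F=[];T=[]
for i in range(int(sys.argv[1])):
    im,d,c=snap('scene');s=arm.observe();F.append(s['force']);T.append(s['position'])
print(s['time'],np.mean(T,0).round(4),'F',np.mean(F,0).round(2),np.std(F,0).round(2))
P=cloud(d,c);H,S,V=cv2.split(cv2.cvtColor(im,cv2.COLOR_BGR2HSV))
q=P[(abs(P[...,0]-.63)<.05)&(abs(P[...,1]+.018)<.045)&(H>18)&(H<35)&(S>90)&(P[...,2]>.05)&(P[...,2]<.4)]
for a in np.arange(.06,.34,.02):
    k=q[(q[:,2]>a)&(q[:,2]<a+.02)]
    if len(k)>3:print(a.round(2),len(k),((k.min(0)+k.max(0))/2).round(4),np.ptp(k,0).round(3))
k=P[(P[...,2]>.1)&(P[...,2]<.265)&(P[...,0]>.592)&(P[...,0]<.70)&(abs(P[...,1]+.018)<.02)&(S<80)]
for a in np.arange(.595,.70,.012):
    j=k[(k[:,0]>=a)&(k[:,0]<a+.012)]
    if len(j):print('hook',len(j),j.mean(0).round(4))
cv2.imwrite('pics/'+sys.argv[2],cv2.resize(im[170:290,250:370],(500,500),interpolation=2))
E
python3 look.py 10 k1.png
```

```text
7.9833 [ 0.6292 -0.0181  0.2755] F [ 0.05 -0.05 -4.8 ] [0.67 0.5  0.47]
0.14 90 [ 0.6279 -0.0146  0.1526] [0.057 0.061 0.014]
0.16 153 [ 0.6295 -0.0123  0.1701] [0.052 0.049 0.02 ]
0.18 128 [ 0.6335 -0.0131  0.1901] [0.037 0.038 0.02 ]
0.2 155 [ 0.6289 -0.0171  0.2093] [0.042 0.042 0.019]
0.22 39 [ 0.6291 -0.0182  0.2299] [0.007 0.046 0.019]
0.24 50 [ 0.6287 -0.0176  0.25  ] [0.008 0.047 0.019]
0.26 28 [ 0.6331 -0.0161  0.2701] [0.012 0.028 0.02 ]
0.28 30 [ 0.6302 -0.0147  0.29  ] [0.016 0.024 0.02 ]
0.3 24 [ 0.6327 -0.0181  0.31  ] [0.02  0.016 0.02 ]
0.34 4 [ 0.6482 -0.0088  0.3431] [0.001 0.005 0.003]
hook 5 [ 0.6171 -0.0186  0.233 ]
hook 18 [ 0.6249 -0.0178  0.2345]
hook 15 [ 0.637  -0.0191  0.2325]
hook 17 [ 0.6486 -0.0208  0.2274]
hook 16 [ 0.6606 -0.0183  0.2403]
hook 16 [ 0.6733 -0.0185  0.2431]
hook 21 [ 0.6858 -0.0175  0.2448]
hook 24 [ 0.6947 -0.0086  0.2445]
```

View pics/k1.png

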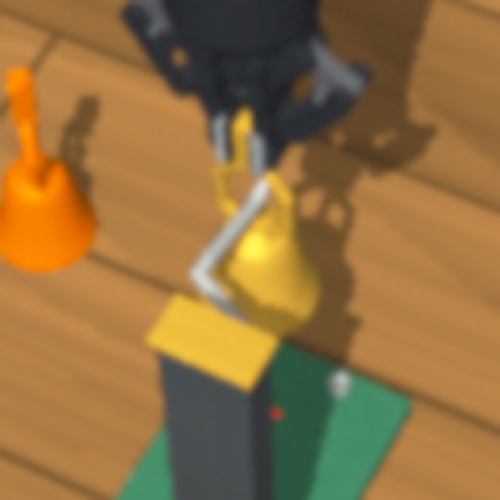

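The hook passes through the eye. Now I lower slowly.

Emit:
arm_command --steps '[[[0, 0, -0.3], 0], [[0, 0, -0.8], 0], [[0, 0, -1.3], 0], [[0, 0, -1.7], 0], [[0, 0, -2], 0]]'

```text
time: 8.4
position: [0.6292, -0.0181, 0.2542]
eef_rot: [-0.001, 0.009, 1.0, -0.0]
force: [-0.0, 0.1, -5.3]
finger_gap: 0.156
grasp_force: 59.0
```

Emit:
arm_command --steps '[[[0, 0, -0.2], 0], [[0, 0, -0.4], 0], [[0, 0, -0.6], 0], [[0, 0, -0.8], 0], [[0, 0, -1], 0]]'

```text
time: 8.82
position: [0.6295, -0.0181, 0.2453]
eef_rot: [0.0, 0.009, 1.0, 0.0]
force: [-0.4, 0.0, -4.4]
finger_gap: 0.149
grasp_force: 59.1
```

Emit:
arm_command --steps '[[[0, 0, -0.2], 0], [[0, 0, -0.4], 0], [[0, 0, -0.6], 0], [[0, 0, -0.8], 0], [[0, 0, -1], 0]]'

```text
time: 9.23
position: [0.6295, -0.0181, 0.2352]
eef_rot: [0.0, 0.009, 1.0, -0.0]
force: [0.2, 0.6, -3.8]
finger_gap: 0.149
grasp_force: 59.3
```

Emit:
arm_command --steps '[[[0, 0, -0.2], 0], [[0, 0, -0.4], 0], [[0, 0, -0.6], 0], [[0, 0, -0.8], 0], [[0, 0, -1], 0]]'

```text
time: 9.65
position: [0.6295, -0.0181, 0.2252]
eef_rot: [0.0, 0.009, 1.0, -0.0]
force: [-0.8, 0.1, -1.8]
finger_gap: 0.146
grasp_force: 59.4
```

```bash
python3 look.py 12 k2.png
```

```text
10.25 [ 0.6295 -0.0181  0.2253] F [-0.12 -0.11 -2.65] [0.64 0.48 0.28]
0.08 10 [0.6321 0.0097 0.0977] [0.045 0.012 0.004]
0.1 105 [0.6254 0.0059 0.11  ] [0.057 0.02  0.02 ]
0.12 42 [0.6318 0.0008 0.1299] [0.032 0.013 0.019]
0.14 206 [ 0.63   -0.0167  0.15  ] [0.042 0.045 0.02 ]
0.16 48 [ 0.6287 -0.0187  0.1695] [0.02  0.046 0.019]
0.18 37 [ 0.627  -0.0181  0.1897] [0.012 0.049 0.019]
0.2 35 [ 0.63   -0.0174  0.2101] [0.011 0.041 0.02 ]
0.22 23 [ 0.6373 -0.0146  0.23  ] [0.01  0.026 0.019]
0.24 29 [ 0.6305 -0.0216  0.2505] [0.012 0.009 0.018]
0.26 7 [ 0.6371 -0.0167  0.27  ] [0.014 0.018 0.018]
0.28 4 [ 0.645  -0.0086  0.2872] [0.004 0.005 0.01 ]
hook 1 [ 0.6177 -0.0296  0.2583]
hook 13 [ 0.6273 -0.0211  0.2395]
hook 106 [ 0.6391 -0.0164  0.2433]
hook 18 [ 0.6481 -0.0184  0.2195]
hook 15 [ 0.6614 -0.0183  0.2169]
hook 15 [ 0.6738 -0.0181  0.2193]
hook 17 [ 0.6852 -0.0183  0.2206]
```

Emit:
arm_command --steps '[[[0, 0, -0.2], 0], [[0, 0, -0.4], 0], [[0, 0, -0.6], 0], [[0, 0, -0.8], 0], [[0, 0, -1], 0]]'

```text
time: 10.67
position: [0.6295, -0.0181, 0.2151]
eef_rot: [0.0, 0.009, 1.0, 0.0]
force: [-0.2, 0.2, -1.1]
finger_gap: 0.151
grasp_force: 59.6
```

Emit:
arm_command --steps '[[[0, 0, -0.2], 0], [[0, 0, -0.4], 0], [[0, 0, -0.6], 0], [[0, 0, -0.8], 0], [[0, 0, -1], 0]]'

```text
time: 11.08
position: [0.6295, -0.0181, 0.2052]
eef_rot: [0.0, 0.009, 1.0, -0.0]
force: [0.0, -0.3, -0.6]
finger_gap: 0.149
grasp_force: 59.7
```

Emit:
arm_command --steps '[[[0, 0, -0.1], 0], [[0, 0, -0.2], 0], [[0, 0, -0.3], 0], [[0, 0, -0.3], 0], [[0, 0, -0.3], 0]]'

```text
time: 11.5
position: [0.6295, -0.0181, 0.2024]
eef_rot: [0.0, 0.009, 1.0, -0.0]
force: [-0.4, -0.5, -1.0]
finger_gap: 0.151
grasp_force: 59.7
```

```bash
python3 look.py 24 k3.png
```

```text
12.7 [ 0.6295 -0.0181  0.2023] F [-0.   -0.22 -0.29] [0.38 0.68 0.49]
0.06 23 [0.6326 0.0096 0.0756] [0.042 0.013 0.007]
0.08 99 [0.6264 0.0058 0.0899] [0.056 0.018 0.02 ]
0.1 41 [0.6287 0.002  0.1096] [0.031 0.009 0.019]
0.12 151 [ 0.6275 -0.0168  0.1301] [0.033 0.042 0.02 ]
0.14 33 [ 0.6279 -0.0172  0.1497] [0.009 0.045 0.019]
0.16 38 [ 0.6282 -0.0185  0.1702] [0.01  0.047 0.019]
0.18 28 [ 0.6528 -0.0168  0.1895] [0.053 0.04  0.019]
0.2 29 [ 0.6368 -0.0129  0.2102] [0.01  0.028 0.018]
0.22 29 [ 0.634  -0.0192  0.2303] [0.019 0.015 0.016]
0.24 5 [ 0.6422 -0.0105  0.2485] [0.002 0.003 0.017]
0.26 4 [ 0.6473 -0.0087  0.2682] [0.002 0.004 0.005]
hook 2 [ 0.6175 -0.0153  0.2409]
hook 29 [ 0.627  -0.015   0.2394]
hook 143 [ 0.6389 -0.0171  0.2289]
hook 26 [ 0.646  -0.0135  0.2216]
hook 17 [ 0.6609 -0.0186  0.1935]
hook 10 [ 0.6731 -0.0187  0.197 ]
```

Emit:
arm_command --steps '[[[0, 0, -0.1], 0], [[0, 0, -0.2], 0], [[0, 0, -0.3], 0], [[0, 0, -0.3], 0], [[0, 0, -0.3], 0]]' --newtons 20

```text
time: 13.12
position: [0.6294, -0.0181, 0.1992]
eef_rot: [-0.0, 0.009, 1.0, -0.0]
force: [0.7, -0.0, -0.6]
finger_gap: 0.15
grasp_force: 59.8
```

```bash
python3 look.py 16 k4.png | head -1
```

```text
13.9167 [ 0.6295 -0.0181  0.1993] F [ 0.24 -0.1   0.18] [0.44 0.37 0.44]
```

Emit:
arm_command --steps '[[[0, 0, 0.05], 0], [[0, 0, 0.1], 0], [[0, 0, 0.1], 0], [[0, 0, 0.1], 0], [[0, 0, 0.1], 0]]' --hand 0.5 --newtons 20

```text
time: 14.33
position: [0.6295, -0.0181, 0.2003]
eef_rot: [0.0, 0.009, 1.0, 0.0]
force: [1.2, -0.3, 0.0]
finger_gap: 0.156
grasp_force: 59.8
```

Emit:
arm_command --steps '[[[0, 0, 0], 0], [[0, 0, 0], 0], [[0, 0, 0], 0], [[0, 0, 0], 0], [[0, 0, 0], 0]]' --hand 5

```text
time: 14.75
position: [0.6294, -0.0181, 0.2003]
eef_rot: [-0.0, 0.009, 1.0, 0.0]
force: [-0.0, 0.1, -0.6]
finger_gap: 0.586
grasp_force: 0.0
```

```bash
cat > w.py <<'E'
from h import *
import sys
for i in range(int(sys.argv[1])):
    im,d,c=snap('wrist');s=arm.observe();P=cloud(d,c);H,S,V=cv2.split(cv2.cvtColor(im,cv2.COLOR_BGR2HSV))
    q=P[(abs(P[...,0]-.63)<.04)&(abs(P[...,1]+.018)<.04)&(H>18)&(H<35)&(S>90)&(P[...,2]>.215)&(P[...,2]<.26)]
    sh=q[q[:,2]>np.percentile(q[:,2],90)-.003] if len(q)>20 else np.zeros((1,3))
    b=P[(abs(P[...,0]-.62)<.05)&(abs(P[...,1]+.018)<.04)&(H>18)&(H<35)&(S>90)&(P[...,2]>.05)&(P[...,2]<.2)]
    print(round(s['time'],2),len(q),'shanktop',sh.mean(0).round(4),'body',len(b),b.mean(0).round(4),s['force'].round(1),round(s['grasp_force'],2),round(s['finger_gap'],3))
cv2.imwrite('pics/'+sys.argv[2],im)
E
python3 w.py 24 k5.png
```

```text
14.8 1721 shanktop [ 0.6271 -0.0197  0.2289] body 6182 [ 0.6173 -0.0157  0.1278] [ 1.3 -0.6  0.4] 0.0 0.582
14.85 1735 shanktop [ 0.6271 -0.0198  0.2289] body 6287 [ 0.6174 -0.016   0.1278] [0.2 0.7 0.1] 0.0 0.586
14.9 1747 shanktop [ 0.627  -0.0197  0.2289] body 6207 [ 0.6172 -0.0159  0.1279] [-1.1 -0.1  0.6] 0.0 0.584
14.95 1729 shanktop [ 0.6271 -0.0197  0.2289] body 6205 [ 0.6173 -0.0158  0.1281] [-0.4  0.2 -0.5] 0.0 0.59
15.0 1729 shanktop [ 0.6271 -0.0198  0.2289] body 6159 [ 0.6173 -0.0158  0.1277] [-0.5  0.8  0.3] 0.0 0.584
15.05 1710 shanktop [ 0.6271 -0.0196  0.2289] body 6264 [ 0.6173 -0.0158  0.1278] [0.6 0.1 0.1] 0.0 0.587
15.1 1732 shanktop [ 0.6271 -0.0197  0.2289] body 6230 [ 0.6174 -0.0158  0.1278] [ 0.7  0.3 -0.1] 0.0 0.583
15.15 1733 shanktop [ 0.6271 -0.0197  0.2289] body 6244 [ 0.6173 -0.0159  0.1276] [0.5 1.2 0.7] 0.0 0.587
15.2 1742 shanktop [ 0.6271 -0.0197  0.2289] body 6220 [ 0.6172 -0.0157  0.1275] [ 0.5 -0.1  0. ] 0.0 0.588
15.25 1737 shanktop [ 0.6271 -0.0198  0.2289] body 6297 [ 0.6173 -0.016   0.1277] [ 0.4 -0.4 -0.1] 0.0 0.587
15.3 1749 shanktop [ 0.62
[... 793 characters left out ...]
.6173 -0.0158  0.1278] [ 0.9  0.5 -0. ] 0.0 0.587
15.7 1732 shanktop [ 0.6271 -0.0197  0.2289] body 6289 [ 0.6174 -0.0159  0.1277] [-0.4 -0.   0.9] 0.0 0.586
15.75 1742 shanktop [ 0.6271 -0.0197  0.2289] body 6238 [ 0.6173 -0.0158  0.1275] [ 0.2 -0.6  0.2] 0.0 0.589
15.8 1732 shanktop [ 0.6271 -0.0198  0.2289] body 6269 [ 0.6173 -0.016   0.1277] [ 0.1 -0.1 -0.5] 0.0 0.588
15.85 1745 shanktop [ 0.6271 -0.0196  0.2289] body 6238 [ 0.6174 -0.0158  0.1279] [-0.5 -0.2  0.8] 0.0 0.589
15.9 1718 shanktop [ 0.6271 -0.0198  0.2289] body 6260 [ 0.6172 -0.0157  0.1274] [-0.4 -1.5  0. ] 0.0 0.586
15.95 1728 shanktop [ 0.6271 -0.0197  0.2289] body 6252 [ 0.6173 -0.0159  0.1278] [ 0.5 -0.7  0.2] 0.0 0.584
```

View pics/k5.png

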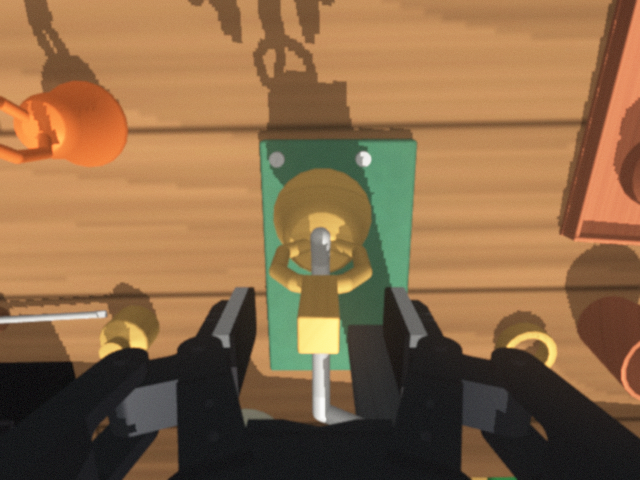

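The wrist view shows the bell hanging free in the seat, with the shank at (320,330) clear of both open fingers. Nothing moved for over a second. I wait a little longer, then grip and lift off gently.

Emit:
arm_command --steps '[[[0, 0, 0], 0], [[0, 0, 0], 0], [[0, 0, 0], 0], [[0, 0, 0], 0], [[0, 0, 0], 0]]'

```text
time: 16.37
position: [0.6294, -0.0181, 0.2003]
eef_rot: [-0.0, 0.009, 1.0, -0.0]
force: [0.1, 0.2, -0.8]
finger_gap: 0.583
grasp_force: 0.0
```

Emit:
arm_command --steps '[[[0, 0, 0], 0], [[0, 0, 0], 0], [[0, 0, 0], 0], [[0, 0, 0], 0], [[0, 0, 0], 0]]'

```text
time: 16.78
position: [0.6295, -0.0181, 0.2003]
eef_rot: [0.0, 0.009, 1.0, 0.0]
force: [-0.2, -0.2, 0.1]
finger_gap: 0.584
grasp_force: 0.0
```

Emit:
arm_command --steps '[[[0, 0, 0], 0], [[0, 0, 0], 0], [[0, 0, 0], 0], [[0, 0, 0], 0], [[0, 0, 0], 0]]' --hand 1.8 --newtons 20

```text
time: 17.2
position: [0.6294, -0.0181, 0.2003]
eef_rot: [-0.0, 0.009, 1.0, 0.0]
force: [-0.3, 0.5, 0.6]
finger_gap: 0.213
grasp_force: 0.0
```

Emit:
arm_command --steps '[[[0, 0, 0], 0], [[0, 0, 0], 0], [[0, 0, 0], 0], [[0, 0, 0], 0], [[0, 0, 0], 0]]' --hand 0.5 --newtons 50

```text
time: 17.62
position: [0.6294, -0.0181, 0.2003]
eef_rot: [-0.0, 0.009, 1.0, 0.0]
force: [0.3, 0.4, 0.7]
finger_gap: 0.153
grasp_force: 51.0
```

Emit:
arm_command --steps '[[[0, 0, 0.1], 0], [[0, 0, 0.3], 0], [[0, 0, 0.5], 0], [[0, 0, 0.7], 0], [[0, 0, 0.9], 0]]'

```text
time: 18.03
position: [0.6294, -0.0181, 0.2095]
eef_rot: [-0.0, 0.009, 1.0, 0.0]
force: [1.0, 0.7, -1.2]
finger_gap: 0.154
grasp_force: 50.9
```

Emit:
arm_command --steps '[[[0, 0, 0.2], 0], [[0, 0, 0.4], 0], [[0, 0, 0.6], 0], [[0, 0, 0.8], 0], [[0, 0, 1], 0]]'

```text
time: 18.45
position: [0.6294, -0.0181, 0.2194]
eef_rot: [-0.0, 0.009, 1.0, 0.0]
force: [0.7, 0.8, -2.2]
finger_gap: 0.152
grasp_force: 50.8
```

Emit:
arm_command --steps '[[[0, 0, 0.2], 0], [[0, 0, 0.4], 0], [[0, 0, 0.6], 0], [[0, 0, 0.8], 0], [[0, 0, 1], 0]]'

```text
time: 18.87
position: [0.6294, -0.0181, 0.2293]
eef_rot: [-0.0, 0.009, 1.0, 0.0]
force: [0.7, 0.9, -2.7]
finger_gap: 0.15
grasp_force: 50.6
```

Emit:
arm_command --steps '[[[0, 0, 0.2], 0], [[0, 0, 0.4], 0], [[0, 0, 0.6], 0], [[0, 0, 0.8], 0], [[0, 0, 1], 0]]'

```text
time: 19.28
position: [0.6294, -0.0181, 0.2394]
eef_rot: [-0.0, 0.009, 1.0, 0.0]
force: [0.4, 1.2, -3.8]
finger_gap: 0.154
grasp_force: 50.5
```

Emit:
arm_command --steps '[[[0, 0, 0.2], 0], [[0, 0, 0.4], 0], [[0, 0, 0.6], 0], [[0, 0, 0.8], 0], [[0, 0, 1], 0]]'

```text
time: 19.7
position: [0.6293, -0.0183, 0.2493]
eef_rot: [-0.0, 0.009, 1.0, -0.0]
force: [0.1, 0.7, -5.0]
finger_gap: 0.154
grasp_force: 50.4
```

Emit:
arm_command --steps '[[[0, 0, 0.2], 0], [[0, 0, 0.4], 0], [[0, 0, 0.6], 0], [[0, 0, 0.8], 0], [[0, 0, 1], 0]]'

```text
time: 20.12
position: [0.6294, -0.0182, 0.2594]
eef_rot: [-0.0, 0.009, 1.0, -0.0]
force: [0.9, 0.4, -4.9]
finger_gap: 0.152
grasp_force: 50.4
```

Emit:
arm_command --steps '[[[0, 0, 0.4], 0], [[0, 0, 0.9], 0], [[0, 0, 1.4], 0], [[0, 0, 1.7], 0], [[0, 0, 1.7], 0]]'

```text
time: 20.53
position: [0.6298, -0.0181, 0.2775]
eef_rot: [0.001, 0.009, 1.0, -0.0]
force: [0.5, 0.4, -5.0]
finger_gap: 0.154
grasp_force: 50.4
```

Emit:
arm_command --steps '[[[-0.5, 0, 0], 0], [[-1.5, 0, 0], 0], [[-3, 0, 0], 0], [[-4.5, 0, 0], 0], [[-6, 0, 0], 0]]'

```text
time: 20.95
position: [0.5683, -0.0181, 0.2758]
eef_rot: [-0.0, 0.009, 1.0, 0.0]
force: [-0.4, -0.0, -3.8]
finger_gap: 0.154
grasp_force: 50.4
```

Emit:
arm_command --steps '[[[-1.5, 0, 0], 0], [[-3, 0, 0], 0], [[-4, 0, 0], 0], [[-4.5, 0, 0], 0], [[-4.5, 0, 0], 0]]'

```text
time: 21.37
position: [0.5235, -0.0181, 0.2767]
eef_rot: [0.0, 0.009, 1.0, -0.0]
force: [1.0, -0.3, -4.9]
finger_gap: 0.153
grasp_force: 50.3
```

Emit:
arm_command --steps '[[[0, 1, 0], 0], [[0, 3, 0], 0], [[-0.5, 6, 0], -0.02], [[-1, 9, 0], -0.04], [[-1.2, 12, 0], -0.06]]'

```text
time: 21.78
position: [0.5126, 0.1037, 0.276]
eef_rot: [-0.0, 0.04, 0.999, 0.0]
force: [0.7, -0.2, -4.7]
finger_gap: 0.158
grasp_force: 50.4
```

Emit:
arm_command --steps '[[[-0.3, 3, 0], 0], [[-0.6, 6, 0], 0], [[-0.9, 9, 0], 0], [[-1.2, 12, 0], 0], [[-1.3, 14.5, 0], 0]]'

```text
time: 22.2
position: [0.4992, 0.2501, 0.2758]
eef_rot: [-0.0, 0.038, 0.999, 0.0]
force: [0.5, -0.6, -5.1]
finger_gap: 0.153
grasp_force: 50.3
```

Emit:
arm_command --steps '[[[0, 1.9, 0], 0], [[0, 3.2, -1], 0], [[0, 3.2, -3], 0], [[0, 3.2, -5], 0], [[0, 3.2, -7], 0]]'

```text
time: 22.62
position: [0.4996, 0.2797, 0.2043]
eef_rot: [-0.0, 0.039, 0.999, -0.0]
force: [0.2, -0.1, -5.4]
finger_gap: 0.153
grasp_force: 50.3
```

```bash
python3 - <<'E'
from h import *
for n in('scene','top','wrist'):
    im,d,c=snap(n);P=cloud(d,c);s=arm.observe();print(n,s['time'],s['position'],s['force'])
    H,S,V=cv2.split(cv2.cvtColor(im,cv2.COLOR_BGR2HSV))
    near=(abs(P[...,0]-s['position'][0])<.04)&(abs(P[...,1]-s['position'][1])<.04)
    q=P[near&(H>16)&(H<35)&(S>90)&(P[...,2]>.05)]
    if len(q)>9:
        z=s['position'][2]
        for a in(z-.125,z-.065,z-.03):
            k=q[abs(q[:,2]-a)<.012]
            if len(k)>3:print(a.round(3),len(k),((k.min(0)+k.max(0))/2).round(4),np.ptp(k,0).round(3))
    if n=='scene':
        k=P[(P[...,2]>.2)&(P[...,2]<.265)&(P[...,0]>.592)&(P[...,0]<.70)&(abs(P[...,1]+.018)<.02)&(S<80)];print('hook z@0.68',k[k[:,0]>.67].mean(0))
    t=P[(H<14)&(S>140)&(P[...,2]>.012)&(P[...,2]<.03)&(abs(P[...,0]-.55)<.16)&(abs(P[...,1]-.27)<.11)]
    r=cv2.minAreaRect(t[:,:2].astype(np.float32));print('tray',len(t),r)
    cv2.imwrite('pics/t_%s.png'%n,im)
E
```

```text
scene 22.6667 [0.49817083 0.27863372 0.19975075] [-0.05183862 -0.76558053 -9.0412166 ]
0.075 136 [0.5088 0.2791 0.0793] [0.049 0.067 0.015]
0.135 248 [0.502  0.2791 0.1349] [0.041 0.044 0.024]
0.17 48 [0.5003 0.2787 0.1692] [0.01  0.048 0.023]
hook z@0.68 [ 0.68790428 -0.01337131  0.24436898]
tray 699 ((0.5522269010543823, 0.27149081230163574), (0.13021615147590637, 0.24352139234542847), 85.36383819580078)
top 22.7167 [0.49778995 0.27828462 0.20156312] [-1.13854136 -0.64996144 -5.24367648]
0.077 32 [0.4956 0.2512 0.0816] [0.041 0.009 0.013]
0.137 5 [0.4921 0.2604 0.1292] [0.009 0.005 0.008]
0.172 6 [0.4941 0.2578 0.1701] [0.005 0.006 0.018]
tray 284 ((0.5542687773704529, 0.2720915377140045), (0.13117671012878418, 0.23964765667915344), 85.8573226928711)
wrist 22.7667 [0.49848455 0.27851379 0.20394923] [-0.79476354 -0.39726744 -4.52857922]
0.079 1402 [0.4877 0.2777 0.0846] [0.054 0.066 0.013]
0.139 3709 [0.4947 0.2776 0.1389] [0.041 0.041 0.024]
0.174 682 [0.4945 0.2775 0.174 ] [0.01  0.046 0.024]
tray 3630 ((0.551132321357727, 0.2719627916812897), (0.13047273457050323, 0.24011656641960144), 85.25385284423828)
```

View pics/t_wrist.png

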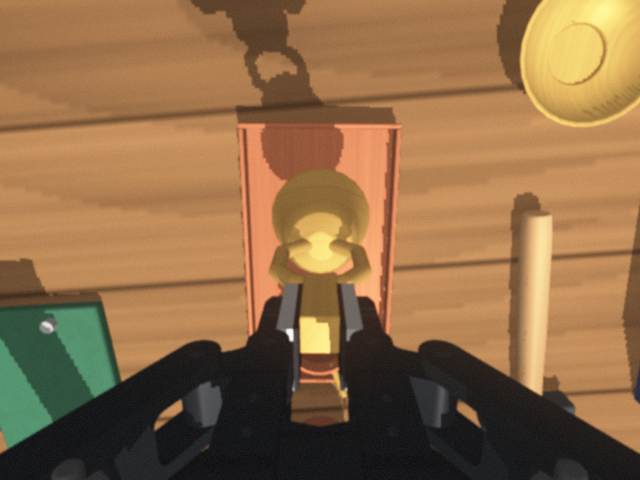

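The bell hangs over the free near half of the tray, with the pot behind it and the hook back up. Now I lower it.

Emit:
arm_command --steps '[[[0, -0.1, -1], 0], [[0, -0.1, -2.5], 0], [[0, -0.1, -4], 0], [[0, -0.1, -5.2], 0], [[0, -0.1, -6], 0]]'

```text
time: 23.18
position: [0.4998, 0.2778, 0.1459]
eef_rot: [0.0, 0.039, 0.999, 0.0]
force: [-0.5, -0.2, -5.5]
finger_gap: 0.155
grasp_force: 50.3
```

Emit:
arm_command --steps '[[[0, 0, -0.2], 0], [[0, 0, -0.4], 0], [[0, 0, -0.6], 0], [[0, 0, -0.7], 0], [[0, 0, -0.8], 0]]'

```text
time: 23.6
position: [0.4998, 0.2781, 0.1389]
eef_rot: [0.001, 0.039, 0.999, 0.0]
force: [0.8, -0.1, -5.3]
finger_gap: 0.152
grasp_force: 50.3
```

```bash
python3 look.py 8 t2.png|head -1
```

```text
24.0 [0.4996 0.278  0.1385] F [-0.17  0.06 -5.04] [0.47 0.74 0.44]
```

Emit:
arm_command --steps '[[[0, 0, -0.1], 0], [[0, 0, -0.2], 0], [[0, 0, -0.3], 0], [[0, 0, -0.4], 0], [[0, 0, -0.5], 0]]'

```text
time: 24.42
position: [0.4994, 0.2778, 0.1331]
eef_rot: [-0.0, 0.039, 0.999, -0.0]
force: [0.0, 1.2, -4.8]
finger_gap: 0.155
grasp_force: 50.4
```

Emit:
arm_command --steps '[[[0, 0, -0.05], 0], [[0, 0, -0.1], 0], [[0, 0, -0.15], 0], [[0, 0, -0.2], 0], [[0, 0, -0.2], 0]]'

```text
time: 24.83
position: [0.4996, 0.2781, 0.1324]
eef_rot: [0.001, 0.039, 0.999, 0.0]
force: [-3.1, -1.0, 4.3]
finger_gap: 0.15
grasp_force: 51.6
```

```bash
python3 look.py 8 t3.png|head -1
```

```text
25.2333 [0.4996 0.2781 0.1324] F [-2.98 -0.21  5.72] [0.16 0.42 0.27]
```

The bell is on the floor and pressed a little. I relieve it, open, and back off upward.

Emit:
arm_command --steps '[[[0, 0, 0.05], 0], [[0, 0, 0.1], 0], [[0, 0, 0.1], 0], [[0, 0, 0.1], 0], [[0, 0, 0.1], 0]]'

```text
time: 25.65
position: [0.4996, 0.278, 0.1325]
eef_rot: [0.0, 0.039, 0.999, 0.0]
force: [-2.2, 0.1, 2.3]
finger_gap: 0.153
grasp_force: 51.3
```

Emit:
arm_command --steps '[[[0, 0, 0], 0], [[0, 0, 0], 0], [[0, 0, 0], 0], [[0, 0, 0], 0], [[0, 0, 0], 0]]' --hand 5

```text
time: 26.07
position: [0.4995, 0.2778, 0.1322]
eef_rot: [0.0, 0.039, 0.999, -0.0]
force: [-0.3, 0.4, -0.3]
finger_gap: 0.584
grasp_force: 0.0
```

Emit:
arm_command --steps '[[[0, 0, 0.5], 0], [[0, 0, 2], 0], [[0, 0, 4], 0], [[0, 0, 6.5], 0], [[0, 0, 9], 0]]'

```text
time: 26.48
position: [0.4991, 0.2777, 0.2233]
eef_rot: [-0.0, 0.039, 0.999, -0.0]
force: [0.4, -0.4, -0.1]
finger_gap: 0.588
grasp_force: 0.0
```

Emit:
arm_command --steps '[[[-2, 0, 2], 0], [[-4, 0, 4], 0], [[-6, 0, 5], 0], [[-8, 0, 5], 0], [[-8, 0, 5], 0]]'

```text
time: 26.9
position: [0.4172, 0.2779, 0.2746]
eef_rot: [0.001, 0.038, 0.999, 0.001]
force: [0.5, 0.8, -0.4]
finger_gap: 0.584
grasp_force: 0.0
```

```bash
python3 - <<'E'
from h import *
for n in('scene','wrist'):
    im,d,c=snap(n);P=cloud(d,c);s=arm.observe();print(n,s['time'],s['position'],s['force'])
    H,S,V=cv2.split(cv2.cvtColor(im,cv2.COLOR_BGR2HSV))
    q=P[(abs(P[...,0]-.5)<.045)&(abs(P[...,1]-.278)<.045)&(H>16)&(H<35)&(S>90)&(P[...,2]>.025)&(P[...,2]<.17)]
    for a in np.arange(.03,.17,.02):
        k=q[(q[:,2]>a)&(q[:,2]<a+.02)]
        if len(k)>3:print(a.round(2),len(k),((k.min(0)+k.max(0))/2).round(4),np.ptp(k,0).round(3),k[:,2].max().round(4))
    if n=='scene':
        k=P[(P[...,2]>.2)&(P[...,2]<.265)&(P[...,0]>.592)&(P[...,0]<.70)&(abs(P[...,1]+.018)<.02)&(S<80)];print('hook',k[k[:,0]>.67].mean(0))
        cv2.imwrite('pics/end.png',im)
    t=P[(H<14)&(S>140)&(P[...,2]>.012)&(P[...,2]<.03)&(abs(P[...,0]-.55)<.16)&(abs(P[...,1]-.27)<.11)]
    print('tray',cv2.minAreaRect(t[:,:2].astype(np.float32)))
E
```

```text
scene 26.95 [0.41852815 0.2779874  0.2737581 ] [-0.263031    0.69172936 -1.18313308]
0.03 103 [0.5094 0.2772 0.0401] [0.032 0.049 0.019] 0.0498
0.05 209 [0.5017 0.2778 0.0599] [0.042 0.045 0.02 ] 0.0698
0.07 48 [0.5001 0.2767 0.0802] [0.013 0.046 0.019] 0.0898
0.09 37 [0.4994 0.2771 0.1001] [0.01  0.047 0.02 ] 0.11
0.11 48 [0.4999 0.2776 0.1202] [0.011 0.04  0.019] 0.1296
0.13 36 [0.4991 0.2776 0.1398] [0.015 0.014 0.019] 0.1494
0.15 43 [0.4988 0.2775 0.1569] [0.015 0.014 0.013] 0.1633
hook [ 0.6874982  -0.01375028  0.24433831]
tray ((0.5514084696769714, 0.27140188217163086), (0.13049429655075073, 0.24355076253414154), 85.38491821289062)
wrist 27.0 [0.41927901 0.27800223 0.27305509] [0.1620877  0.23776245 0.0106119 ]
0.03 357 [0.4846 0.2779 0.04  ] [0.027 0.049 0.02 ] 0.05
0.05 1276 [0.4959 0.2777 0.06  ] [0.045 0.046 0.02 ] 0.07
0.07 207 [0.4954 0.2775 0.0797] [0.012 0.042 0.019] 0.0893
0.09 62 [0.4958 0.2777 0.1   ] [0.01  0.044 0.02 ] 0.1099
0.11 237 [0.4955 0.2776 0.1199] [0.011 0.043 0.02 ] 0.1297
0.13 90 [0.4904 0.2784 0.1402] [0.002 0.013 0.018] 0.1493
0.15 373 [0.4965 0.2776 0.1565] [0.015 0.015 0.013] 0.1628
tray ((0.5508686900138855, 0.27179044485092163), (0.13023680448532104, 0.24088625609874725), 85.3011245727539)
```

View pics/end.png

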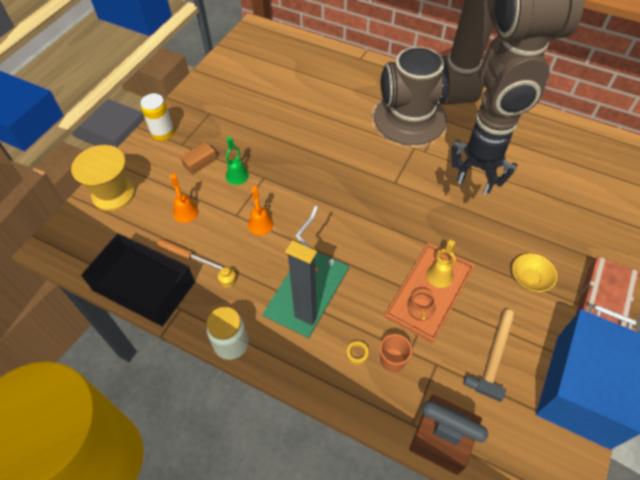

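The picture shows the bell upright in the tray's free half at (442,265), the scale empty and everything else in place.

```bash
python3 -c "
from cell import ticket;print(ticket.hand_in())"
```

```text
the job is handed in; nothing more can be done
None
```

I weighed the brass bell (about 4.8 N, hook drawn down about 48 mm) and set it upright in the free half of the tray, with the scale empty and nothing else disturbed; the job is handed in, no verdict came back.

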